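Fold back the bifold door of the multimeter's bay

TASK

One of the two bays of the bench cubby holds the handheld multimeter. Open that bay fully: fold its half-folded bifold door right back (a push at the fold hinge does it), so that both panels collapse along the track and stand together by the cubby's outer wall. Leave the other bay's door as it stands, and do not shift the multimeter.

Things in the scene. Friction and masses are not known exactly. Their poses are not given: they have to be found in the camera images.
- cubby: Fixed open-topped plywood cubby, 504 mm wide (y), 250 deep (x), 160 high; a middle wall makes a left (y > 0) and a right bay. Origin: on the bench, middle of the open front, on the doors' track; x into the bays, y left along the track. Each bay has a bifold door of two 110 mm grey panels, tops at z = 160; the first turns on a pivot by the outer wall, x = 0, y = +228 (left) or -228 mm (right).
- left_door (a joint): Angle q of the left door's first panel from the track, rad: 0 shut (flat across the bay), 1.46 the stop, both panels folded together by the left outer wall, sticking out to the robot. Starts half folded, 0.45 to 0.70, the fold pointing to the robot. The second panel runs from the fold back to the track and follows by itself. Stays where it is left.
- right_door (a joint): The same, mirrored, for the right door, which folds by the right outer wall: 0 shut, 1.46 rad folded at the stop, 0.45 to 0.70 at the start.
- left_post (a point): Top of the left door's fold hinge: an upright aluminium post, 20 mm diameter, free from z = 160 to 205 mm over the bench: the place to push. Cubby frame: x = -110 sin q, y = 228 - 110 cos q mm (q: left_door). Pushed sideways towards its outer wall it swings on an arc of radius 110 mm about the pivot; 1 to 5 N is enough.
- right_post (a point): Top of the right door's fold hinge: an upright aluminium post, 20 mm diameter, free from z = 160 to 205 mm over the bench: the place to push. Cubby frame: x = -110 sin q, y = -(228 - 110 cos q) mm (q: right_door). Pushed sideways towards its outer wall it swings on an arc of radius 110 mm about the pivot; 1 to 5 N is enough.
- multimeter: Handheld multimeter, black with grey face, display and dial, 165 x 82 x 53 mm, lying on the 10 mm floor of one bay. Origin: centre of its underside; x along its length. In the other bay stands a copper wire reel (96 mm wide, 55 high). In front of the cubby stand a small jar (56 mm wide, 65 high) and, off to the left, a mug (90 high).
There are look-alikes about, which are no part of the job. There is more than one size of the multimeter; the one meant has the size given above.

How it is judged:
At the end, for the whole second after the job is handed in: The door of the bay that holds the multimeter is folded to within about 10 degrees of its stop (q above 1.28 rad) and at rest; the other door is still half folded (q between 0.30 and 0.85 rad) (((y of multimeter in the frame of cubby above 0 m and value of joint left_door above 1.28 rad and value of joint right_door between 0.3 and 0.85 rad and velocity of joint left_door between -0.1 and 0.1 rad/s) or (y of multimeter in the frame of cubby below 0 m and value of joint right_door above 1.28 rad and value of joint left_door between 0.3 and 0.85 rad and velocity of joint right_door between -0.1 and 0.1 rad/s))); the robot touches nothing.
It fails at once if the multimeter is shifted by more than 20 mm (distance of multimeter from where it was at the start of the episode above 0.02 m).
It fails at once if the other bay's door is folded past 0.85 rad or shut below 0.30 rad ((y of multimeter in the frame of cubby above 0 m and (value of joint right_door above 0.85 rad or value of joint right_door below 0.3 rad)) or (y of multimeter in the frame of cubby below 0 m and (value of joint left_door above 0.85 rad or value of joint left_door below 0.3 rad))).
It also fails if it takes over 29 s, if anything falls off the work surface, if the arm or the gripper's body presses on something with over 40 N, if the wrist force passes 120 N, or if a joint passes its speed limit or range.

ROBOT

A 6-joint arm with a two-finger parallel gripper is mounted at the origin on the work surface. World frame = base frame: x ahead of the robot, y to its left, z up, the work surface at z = 0. Lengths are in m, angles in rad, forces in N, time in s.
With the tool pointing down it reaches from about 0.225 to 0.875 m from the base axis. Payload 3.4 kg.
Tool frame: the origin (TCP) lies between the finger pads; the fingertips stand 11 mm ahead of it and the grasp point (between the pads) lies 8 mm behind it; z points along the fingers, y is the line along which they close (so a half turn about z gives the same grasp; the last joint's range is limited). The gripper opens to 85 mm and grips with 20 to 120 N. Pads are 22 mm wide; open, the fingers measure 114 mm over their backs; the gripper's body (76 mm by 85 mm) begins 54 mm behind the grasp point. The pads swing forward as they close: fully open they stand 13 mm farther back than shut.
Start: joints at [-1.34, 0.276, 1.505, -0, 1.361, -0.121], TCP at [0.198, -0.54, 0.242] pointing down, gripper open.
Joint ranges: [-2.89, 2.89], [-0.75, 2.08], [0.22, 2.7], [-1.18, 4.32], [0.11, 2.71], [-2.7, 2.7]. Speed limits (rad/s): [2.57, 2.57, 3.14, 3.14, 3.14, 3.14].

INTERFACE

Orientations are given as a unit quaternion [w, x, y, z].
In Python, from rig import manip, imaging gives the robot as it stands. The module is installed in compiled form; this text tells all that it offers.
- The arm moves only by the tool jog_arm, never from a script. Its argument "deltas" is one flat list of numbers, 7 for each row, row after row: the turn, a rotation vector about the world's x, y, z in degrees, then the shift along the world's x, y, z in mm, then the opening, from 0 (shut) to 1 (fully open). In form: [ax, ay, az, tx, ty, tz, gripper, ax, ay, az, tx, ty, tz, gripper, ...]. A call has 1 to 20 rows; each row is the pose to reach, as a shift and turn from the pose commanded when the call began; what a row does not reach only later rows make up. A row lasts 1/10 s, in which the tool goes at most 50 mm and 8.59 degrees, less where a joint would pass 70% of its speed; a pose out of reach is approached as far as the arm can. A call with a gripper value outside its range is refused whole. The fingers move at their own pace and stop on an object; "grip_force" is the grip in N (left out, the last holds). Time passes only in rows, so rows that repeat a pose let the fingers close. It gives the time, the measured TCP pose, the force, the opening and the grip force at its end, in the units of the state.
- manip.get_state(): the state, without advancing time (a new reading comes with each control period).
- imaging.get_image(name): name is "scene" or "top" or "wrist"; returns the picture (384x512x3 uint8, blue, green, red); there is no depth.
- imaging.calibration(name): a dict with "mtx" (3x3 intrinsics, pixels), "dist" ([k1, k2, p1, p2, k3] as OpenCV has them; the pictures are not rectified), "cam_to_world" (4x4, takes a point from camera to world coordinates). Camera axes: x right, y down, z forward; pixel columns grow to the right and rows downward; lengths in m; the calibration is good to about 2 mm. A picture is of the moment at which its call begins: read the wrist's pose just before it. calibration takes no time and is no camera call; for the wrist camera it gives the pose at the moment of the call.
- manip.sign_off(): hands the job in; it is judged then, once.
The state is a dict: "clock": time; "qpos": joint angles; "qd": joint speeds; "effort": joint torques, N m; "position": TCP position; "ee_rot": TCP orientation; "contact_force": force on the tool from outside, world axes, zero at the start; "moment": the same for the moment, N m; "width": finger opening in m; "gripper_force": force on a finger pad.
Only numpy, scipy, OpenCV 4.12 (cv2) and the standard library are available. Lean on these libraries where they do the work, as an engineer would, in place of code of your own. Each camera call takes 0.05 s, during which the arm holds its last target. There are 200 camera calls.

## Working session

There is one attempt and no reset: what is moved stays moved. The work goes in short steps, Python scripts to look and compute and a tool call to move; the robot and the scene stay as the last step left them, time stands still between calls to the robot, and variables do not carry over. Pictures are saved under pics/ and viewed, at most 10 in all, crops included, and the job is handed in when it is done.

Besides the shell and the picture viewer there is one more tool, called after "Call:" in YAML: its name, and indented under it one key for each argument. jog_arm: Moves the arm, as the interface text tells. Its arguments: {"type":"object","properties":{"deltas":{"type":"array"},"grip_force":{"type":"number"}},"required":["deltas"]}

```bash
mkdir -p pics; python3 - <<'E'
from rig import manip, imaging
import cv2,numpy as np
for n in("scene","top"):
    im=imaging.get_image(n); cv2.imwrite(f"pics/{n}0.png",im)
    c=imaging.calibration(n); print(n,np.round(c["mtx"],1).tolist(),np.round(c["dist"],3),np.round(c["cam_to_world"],3).tolist())
s=manip.get_state(); print(s["clock"],s["position"],s["ee_rot"],s["width"])
E
```

```text
scene [[404.0, 0.0, 263.8], [0.0, 404.0, 188.9], [0.0, 0.0, 1.0]] [0.016 0.    0.    0.    0.   ] [[-0.785, 0.513, -0.348, 1.0], [0.62, 0.655, -0.432, 0.421], [0.006, -0.555, -0.832, 1.07], [0.0, 0.0, 0.0, 1.0]]
top [[473.8, 0.0, 251.7], [0.0, 473.8, 186.5], [0.0, 0.0, 1.0]] [-0.152  0.     0.     0.     0.   ] [[0.006, -0.98, 0.2, 0.35], [-1.0, -0.007, -0.003, -0.043], [0.005, -0.2, -0.98, 1.462], [0.0, 0.0, 0.0, 1.0]]
0.1 [ 0.19803909 -0.53934719  0.24153554] [-8.06861460e-04  9.84568828e-01  1.74995915e-01 -4.75830713e-05] 0.08529272179032772
```

View pics/top0.png

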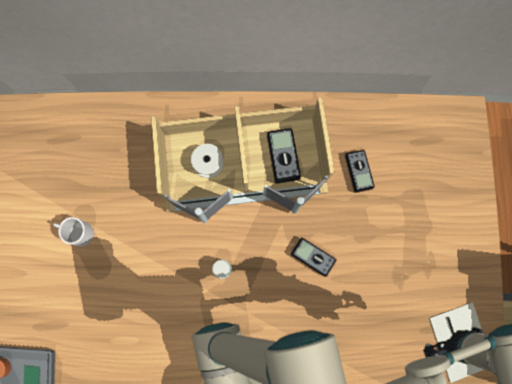

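View pics/scene0.png

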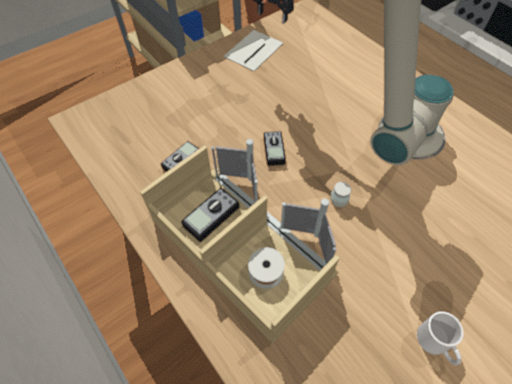

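The top view shows the multimeter in the right bay at about (284,155). The right post is near (299,204) and the left post near (199,212). In the scene view the right post's top is near (250,142). I'll zoom in and triangulate.

```bash
python3 - <<'E'
import cv2,numpy as np
a=cv2.resize(cv2.imread("pics/top0.png")[90:230,145:345],None,fx=4,fy=4,interpolation=2)
cv2.imwrite("pics/c1.png",a)
b=cv2.resize(cv2.imread("pics/scene0.png")[120:270,200:350],None,fx=4,fy=4,interpolation=2)
cv2.imwrite("pics/c2.png",b)
E
```

```text
(no output)
```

View pics/c1.png

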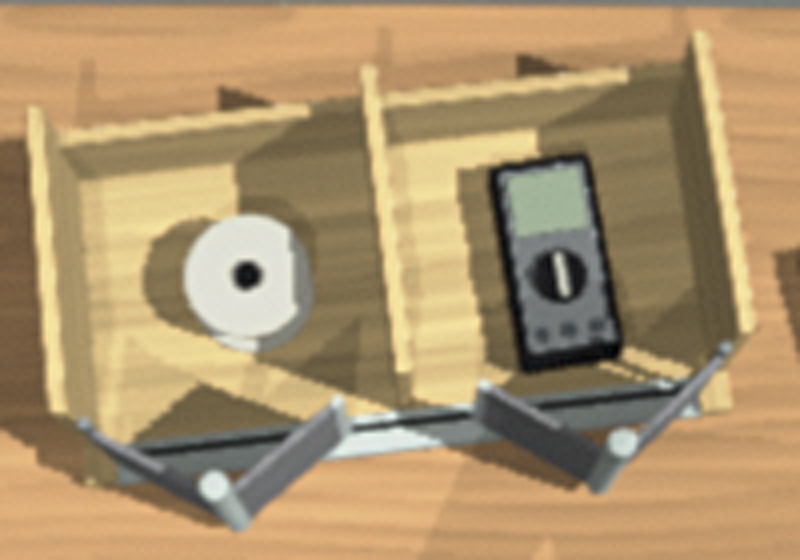

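View pics/c2.png

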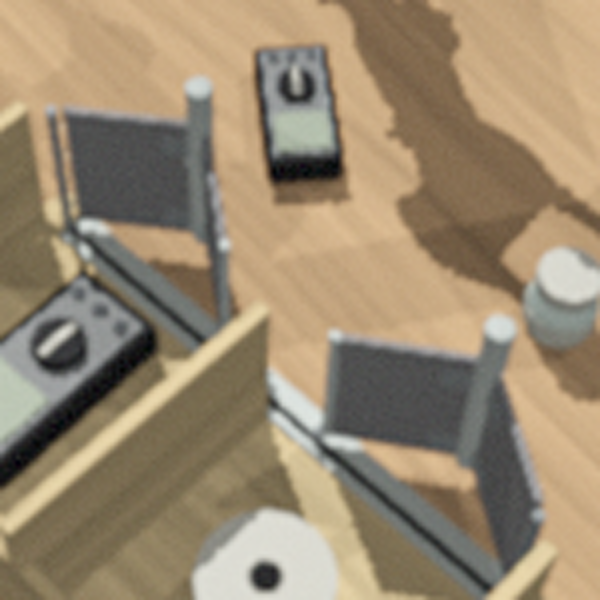

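The crops show the right post's top at (623,441) in the top crop and (198,86) in the scene crop. The left post's top is at (214,487) and (500,327). The panel tops at the outer pivots are at (728,348) on the right and (84,424) on the left, both in the top crop.

```bash
cat > h.py <<'E'
from rig import manip, imaging
import cv2,numpy as np
def ray(n,p,c=None):
    c=c or imaging.calibration(n)
    u=cv2.undistortPoints(np.array([[p]],float),c["mtx"],c["dist"])[0,0]
    T=c["cam_to_world"]; return T[:3,3],T[:3,:3]@np.r_[u,1]
def plane(n,p,z,c=None):
    o,d=ray(n,p,c); return o+d*(z-o[2])/d[2]
def tri(a,b):
    A=0;B=0
    for o,d in(a,b):
        d=d/np.linalg.norm(d);P=np.eye(3)-np.outer(d,d);A=A+P;B=B+P@o
    return np.linalg.solve(A,B)
E
python3 - <<'E'
from h import *
t=lambda u,v:(144.6+u/4,89.6+v/4)
s=lambda u,v:(199.6+u/4,119.6+v/4)
R=plane("top",t(623,441),.205);L=plane("top",t(214,487),.205)
pr=plane("top",t(728,348),.16);pl=plane("top",t(84,424),.16)
print("R",R,tri(ray("top",t(623,441)),ray("scene",s(198,86))))
print("L",L,tri(ray("top",t(214,487)),ray("scene",s(500,327))))
print("pivots",pr,pl,np.linalg.norm(pr-pl))
print("arms",np.linalg.norm((R-pr)[:2]),np.linalg.norm((L-pl)[:2]))
y=(pl-pr)[:2];y/=np.linalg.norm(y);x=np.r_[y[1],-y[0]];o=((pl+pr)/2)[:2]
# shift origin so that arm is 110: report
for n,P in("R",R),("L",L):
    d=P[:2]-o;print(n,"cubby",d@x,d@y)
print("x axis",x,"y axis",y,"origin",o)
for q in(.6,1.0,1.28,1.46):
    l=np.r_[-.11*np.sin(q),-(.228-.11*np.cos(q))];print(q,o+l[0]*x+l[1]*y)
m=plane("top",t(556,263),.063)[:2]-o;print("meter",m@x,m@y)
j=plane("top",(222,267),.065);print("jar",j, (j[:2]-o)@x,(j[:2]-o)@y)
j=plane("top",(313,257),.04);print("stray meter",j,(j[:2]-o)@x,(j[:2]-o)@y)
E
```

```text
R [ 0.57096208 -0.17926526  0.205     ] [ 0.57093336 -0.17925932  0.20529509]
L [0.53778161 0.09573117 0.205     ] [0.53858641 0.09547766 0.20226947]
pivots [ 0.64608617 -0.25975814  0.16      ] [0.58834373 0.19354103 0.16      ] 0.45696206687193364
arms 0.11010328666389887 0.11010584248693842
R cubby -0.06435070595951084 -0.13914055897614955
L cubby -0.06251623535571697 0.137844303206401
x axis [0.99198425 0.12636155] y axis [-0.12636155  0.99198425] origin [ 0.61721495 -0.03310856]
0.6 [ 0.5729406  -0.17707018]
1.0 [ 0.54669545 -0.21202037]
1.28 [ 0.53750308 -0.2413113 ]
1.46 [ 0.5360393  -0.26103033]
meter 0.10151914276291028 -0.12605768251344865
jar [0.39478244 0.03713637 0.065     ] -0.21177328855754624 0.09778877487238356
stray meter [ 0.42649785 -0.23303568  0.04      ] -0.21445146290010833 -0.17422524336835507
```

Both views agree, and the measured arm lengths (110 mm) and pivot spacing (457 mm) match the given sizes. The right door is at q ≈ 0.62 and the meter is in the right bay. I'll go in above, with the gripper shut and turned so its back face pushes along the arc.

Call:
jog_arm:
  deltas: [0, 0, -3, 15, 15, 15, 0, 0, 0, -6, 45, 47, 30, 0, 0, 0, -10, 80, 83, 30, 0, 0, 0, -14, 115, 119, 30, 0, 0, 0, -18, 150, 156, 30, 0, 0, 0, -22, 185, 192, 30, 0, 0, 0, -26, 220, 229, 30, 0, 0, 0, -30, 255, 265, 30, 0, 0, 0, -34, 290, 301, 30, 0, 0, 0, -38, 325, 338, 30, 0, 0, 0, -40, 355, 369, 30, 0, 0, 0, -40, 378, 393, 30, 0, 0, 0, -40, 388, 403, 30, 0, 0, 0, -40, 388, 403, 30, 0, 0, 0, -40, 388, 403, 30, 0, 0, 0, -40, 388, 403, 30, 0]
  grip_force: 30

```text
clock: 1.7
position: [0.585, -0.1382, 0.2723]
ee_rot: [0.0, 0.985, -0.173, -0.0]
contact_force: [-0.1, -0.0, -1.2]
width: -0.0
gripper_force: 0.0
```

```bash
python3 - <<'E'
from h import *
s=manip.get_state(); print(s["clock"],s["position"],s["ee_rot"],s["width"],s["contact_force"])
a=cv2.resize(imaging.get_image("top")[120:240,225:345],None,fx=4,fy=4)
w=imaging.get_image("scene")[80:260,160:360];b=cv2.resize(w,None,fx=2.6,fy=2.6)[:480]
b=cv2.resize(b[:, :310],None,fx=1,fy=1) if 0 else cv2.resize(imaging.get_image("scene")[80:200,190:270],None,fx=4,fy=4)
cv2.imwrite("pics/c3.png",np.hstack([a,b]))
E
```

```text
1.7 [ 0.58501007 -0.13819188  0.27234414] [ 4.43198472e-04  9.84894146e-01 -1.73156482e-01 -3.97176375e-04] -2.665443050442872e-05 [-0.10015859 -0.00628555 -1.18408006]
```

View pics/c3.png

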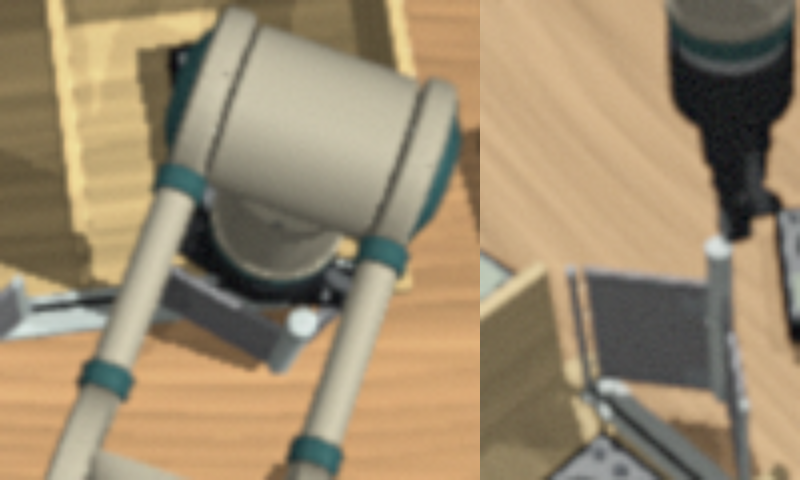

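The tool is beside and above the right post, on its inner side, and the post's top at (718,245) is clear of the fingers. Next I'll lower and push along the first part of the arc.

Call:
jog_arm:
  deltas: [0, 0, 0, 0, 0, -25, 0, 0, 0, 0, 0, 0, -55, 0, 0, 0, 0, 0, 0, -82, 0, 0, 0, 0, 0, 0, -82, 0, 0, 0, 0, -2, -6, -82, 0, 0, 0, 0, -4, -12, -82, 0, 0, 0, 0, -6, -18, -82, 0, 0, 0, 0, -10, -22, -82, 0, 0, 0, 0, -14, -27, -82, 0, 0, 0, 0, -19, -32, -82, 0, 0, 0, 0, -23, -38, -82, 0, 0, 0, 0, -27, -45, -82, 0, 0, 0, 0, -30, -51, -82, 0, 0, 0, 0, -33, -58, -82, 0, 0, 0, 0, -36, -66, -82, 0, 0, 0, 0, -36, -66, -82, 0]

```text
clock: 3.45
position: [0.5499, -0.2043, 0.1903]
ee_rot: [0.001, 0.985, -0.173, 0.0]
contact_force: [0.5, 0.2, 0.1]
width: -0.0003
gripper_force: 0.0
```

```bash
python3 - <<'E'
from h import *
s=manip.get_state(); print(s["clock"],s["position"],s["contact_force"])
a=cv2.resize(imaging.get_image("top")[120:240,225:345],None,fx=4,fy=4)
b=cv2.resize(imaging.get_image("scene")[80:200,190:270],None,fx=4,fy=4)
cv2.imwrite("pics/c4.png",np.hstack([a,b]))
E
```

```text
3.45 [ 0.54990983 -0.20427315  0.19027721] [0.4692649  0.17132322 0.13521047]
```

View pics/c4.png

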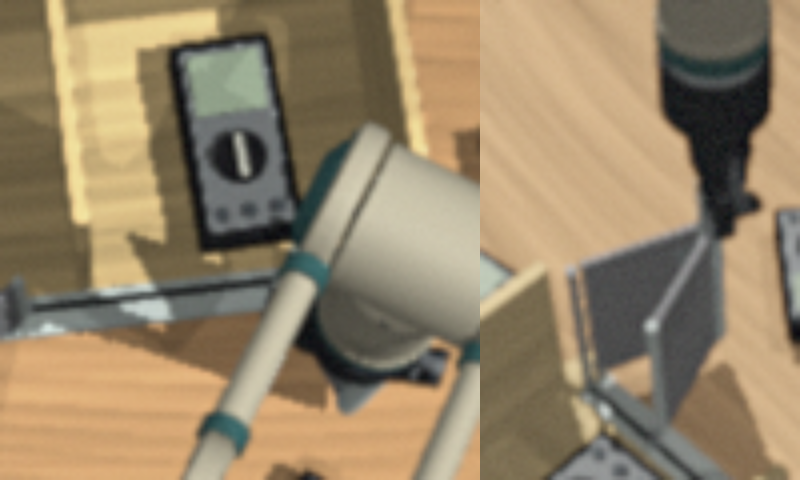

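The door is following: the panels have nearly closed up and the free panel edge is at (655,325). I'll finish the arc, back off, and lift.

Call:
jog_arm:
  deltas: [0, 0, 0, -1, -5, 0, 0, 0, 0, 0, -3, -10, 0, 0, 0, 0, 0, -4, -15, 0, 0, 0, 0, 0, -5, -20, 0, 0, 0, 0, 0, -6, -25, 0, 0, 0, 0, 0, -6, -29, 0, 0, 0, 0, 0, -6, -31, 0, 0, 0, 0, 0, -6, -32, 0, 0, 0, 0, 0, -6, -32, 0, 0]

```text
clock: 4.45
position: [0.5441, -0.235, 0.1903]
ee_rot: [0.0, 0.985, -0.172, -0.0]
contact_force: [0.2, 0.7, 1.0]
width: 0.0002
gripper_force: 0.0
```

Call:
jog_arm:
  deltas: [0, 0, 0, 3, 8, 0, 0, 0, 0, 0, 10, 28, 0, 0, 0, 0, 0, 13, 36, 30, 0, 0, 0, 0, 13, 36, 70, 0, 0, 0, 0, 13, 36, 110, 0, 0, 0, 0, -20, 36, 130, 0, 0, 0, 0, -60, 36, 130, 0, 0, 0, 0, -100, 36, 130, 0, 0, 0, 0, -140, 36, 130, 0, 0, 0, 0, -170, 36, 130, 0, 0, 0, 0, -180, 36, 130, 0, 0, 0, 0, -180, 36, 130, 0, 0, 0, 0, -180, 36, 130, 0]

```text
clock: 5.75
position: [0.3654, -0.1989, 0.3206]
ee_rot: [0.0, 0.985, -0.172, 0.001]
contact_force: [0.4, -0.5, 0.9]
width: -0.0001
gripper_force: 0.0
```

```bash
python3 - <<'E'
from h import *
s=manip.get_state(); print(s["clock"],s["position"],s["contact_force"])
a=cv2.resize(imaging.get_image("top")[100:250,145:345],None,fx=2.5,fy=2.5)
b=cv2.resize(imaging.get_image("scene")[100:250,200:320],None,fx=2.5,fy=2.5)
cv2.imwrite("pics/c5.png",np.hstack([a,b]))
E
```

```text
5.75 [ 0.36535102 -0.19893628  0.32060428] [ 0.43259139 -0.48468531  0.87230319]
```

View pics/c5.png

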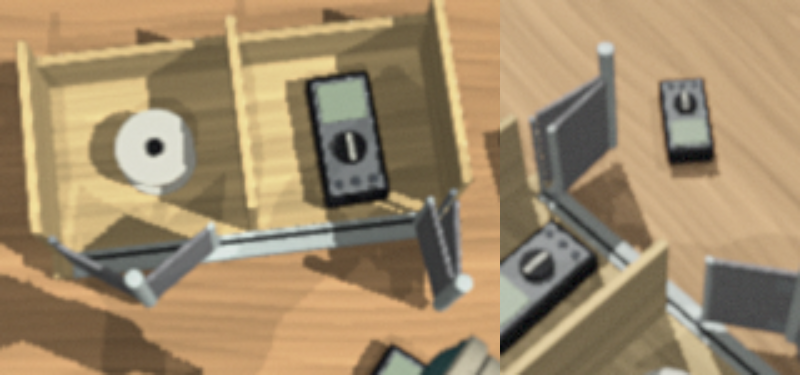

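The post's top is now at (460,284) in the top half of the picture and (605,48) in the scene half, which I'll convert to q.

```bash
python3 - <<'E'
from h import *
o=np.r_[.61721,-.03311];x=np.r_[.99198,.12636];y=np.r_[-.12636,.99198]
a=(144.7+460/2.5,99.7+284/2.5);b=(199.7+105/2.5,99.7+48/2.5)
for P in(plane("top",a,.205),plane("scene",b,.205)):
    d=P[:2]-o;print(P,np.arctan2(-(d@x),.228+d@y))
E
```

```text
[ 0.53462603 -0.25543168  0.205     ] 1.409533134673437
[ 0.53694416 -0.2598023   0.205     ] 1.4488539043019415
```

Both views put q at about 1.41–1.45, above the 1.28 limit. The other door hasn't moved, the meter is where it was, and the arm is clear.

```bash
python3 -c "
from rig import manip
print(manip.sign_off())"
```

```text
the job is handed in; nothing more can be done
None
```

The right bay, which holds the multimeter, is open: its door is folded to q ≈ 1.43 rad (limit 1.28), the left door and the multimeter look unmoved in the last pictures, and the job was handed in at about 6 s with the arm clear.

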